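# Open the latched gate of the phone charging locker

### The arm

A 6-joint arm with a two-finger parallel gripper is mounted at the origin on the work surface. World frame = base frame: x ahead of the robot, y to its left, z up, the work surface at z = 0. Lengths are in m, angles in rad, forces in N, time in s.
With the tool pointing down it reaches from about 0.35 to 0.925 m from the base axis. Payload 6.4 kg.
Tool frame: the origin (TCP) lies at the very end of the fingers, on their centre line; the grasp point (between the pads) lies 19 mm behind it; z points along the fingers, y is the line along which they close (so a half turn about z gives the same grasp; the last joint's range is limited). The gripper opens to 94 mm and grips with 3 to 60 N. Pads are 16 mm wide; open, the fingers measure 119 mm over their backs; the gripper's body (75 mm by 177 mm) begins 78 mm behind the grasp point.
Start: joints at [0.952, 0.245, 1.558, -0, 1.339, -0.174], TCP at [0.28, 0.587, 0.205] pointing down, gripper open.
Joint ranges: [-3.13, 3.13], [-1.02, 2.26], [0.13, 2.54], [-0.95, 4.09], [0.21, 2.88], [-2.74, 2.74]. Speed limits (rad/s): [2.57, 2.57, 3.14, 3.14, 3.14, 3.14].

### API

Orientations are given as a unit quaternion [w, x, y, z].
In Python, from workcell import sense, capture, camera_params, order gives the robot as it stands.
- The arm moves only by the tool arm_command, never from a script. Its argument "steps" is a list of rows, each a list of 7 numbers: the turn, a rotation vector about the tool's x, y, z in shares of 120 degrees (1.0 is 120 degrees), then the shift along the tool's x, y, z in a scale on which 1.0 is 60 cm, then the opening, from 0 (shut) to 1 (fully open). In form: [[wx, wy, wz, x, y, z, claw], ...]. A call has 1 to 20 rows; each row is the pose to reach, as a shift and turn from the pose commanded when the call began, along the tool's axes at that moment; what a row does not reach only later rows make up. A row lasts 1/12 s, in which the tool goes at most 41.7 mm and 7.16 degrees, less where a joint would pass 70% of its speed; a pose out of reach is approached as far as the arm can. A call with a gripper value outside its range is refused whole. The fingers move at their own pace and stop on an object; "force" is the grip in N (left out, the last holds). Time passes only in rows, so rows that repeat a pose let the fingers close. It gives the time, the measured TCP pose, the force, the opening and the grip force at its end, in the units of the state.
- sense(): the state, without advancing time (a new reading comes with each control period).
- capture(name): name is "scene" or "top" or "wrist"; returns the picture (384x512x3 uint8, red, green, blue); there is no depth.
- camera_params(name): a dict with "camera_matrix" (3x3 intrinsics, pixels), "R" (3x3) and "t" (3): a world point X has camera coordinates R X + t. Camera axes: x right, y down, z forward; pixel columns grow to the right and rows downward; lengths in m; the calibration is good to about 2 mm. The wrist camera is an equidistant fisheye: a pixel r from the principal point sees the ray r / f radians off the axis. A picture is of the moment at which its call begins: read the wrist's pose just before it. camera_params takes no time and is no camera call; for the wrist camera it gives the pose at the moment of the call.
- order.hand_in(): hands the job in; it is judged then, once.
The state is a dict: "t": time; "joint_pos": joint angles; "joint_velocities": joint speeds; "effort": joint torques, N m; "position": TCP position; "eef_rot": TCP orientation; "contact_force": force on the tool from outside, world axes, zero at the start; "moment": the same for the moment, N m; "opening": opening from 0.0 (shut) to 1.0 (fully open); "grasp_force": force on a finger pad.
Only numpy, scipy, OpenCV 4.12 (cv2) and the standard library are available. Lean on these libraries where they do the work, as an engineer would, in place of code of your own. Each camera call takes 0.05 s, during which the arm holds its last target. There are 200 camera calls.

### The job

Open the little charging locker so that the phone inside can be taken: pinch the latch bar by its brass knob, lift it gently until it is level with the gap in the red catch, feeling for the gap and never forcing the bar against the catch, then swing the blue gate wide open, square to the locker's front or a little beyond. Leave the gate standing there with the latch bar dropped back down on it, and do not disturb the cup, the mouse or the notebook.

Things in the scene. Friction and masses are not known exactly. Their poses are not given: they have to be found in the camera images.
- locker: White fixed box, 150 deep (x) x 240 wide (y) x 150 mm high, clear top, blue barred gate in its open front. Origin: centre of its underside, on the table. The front faces its own -x (towards the robot, give or take the yaw); the gate's hinge is at its +y side, the catch at its -y side; z up.
- gate (a joint): Angle of the blue gate (196 wide, 128 mm high, 12 mm thick, about 0.5 kg) in rad: 0 shut, grows as the free -y edge swings out towards the robot (clockwise from above), stop at 1.75. No spring; light friction lets it stay where it is left. With the bar caught it can move only about 0.02.
- gate_hinge (a point): Point on the gate's upright hinge axis, 112 mm above the table, at the +y end of the locker's front. It does not move as the gate swings.
- latch (a joint): Angle of the latch bar in rad: 0 hanging level on its rest, grows as the bar end is lifted, stop at 0.36. Gravity brings it back (about 1 to 2 N at the knob). Its pivot is on the gate's front face, 50 mm from the gate hinge axis and 112 mm above the table; its axis is square to the gate's face.
- latch_bar: Steel bar 8 thick x 12 mm high, level across the gate's front 16 to 24 mm out from the hinge plane, from its pivot to a tip 175 mm away that reaches 25 mm past the gate's free edge into the red catch. It carries the knob. Origin: on its pivot axis, in the hinge plane, 112 mm above the table; bar runs along its -y, knob along its -x.
- knob_grip (a point): Place to pinch the brass knob from above: a round stem 14 mm in diameter standing 60 mm out of the bar, square to the gate (along latch_bar -x), ending in a 19 mm head. This point is on its axis, 40 mm out from the bar's front and 20 mm short of the head, 115 mm from the latch pivot and 165 mm from the gate hinge axis along the gate; 112 mm above the table at rest.
- jamb: Fixed dark post 12 x 20 x 168 mm at the front -y corner of the locker, origin at its foot. It carries the red C-shaped catch: a lip in front of the bar, a cap above, a gap between, open towards the robot. Its height is not measured and varies: the bar must rise 5 to 37 mm at the lip (164 mm from its pivot) to clear it; the cap stops it about 5 mm above that. Both hard, and bear only 12 N.
- cup: Yellow paper cup with black lid, 78 mm across, 104 mm high, stands on the table to the locker's +y side. Origin: centre of its foot. Leave it alone.
- mouse: Black computer mouse, 100 x 60 x 30 mm, lies on the table to the locker's -y side. Origin: centre of its underside. Leave it alone.
- notebook: Blue notebook, 154 x 109 x 18 mm, lies on the table beyond the cup on the +y side. Origin: centre of its underside. Leave it alone.

How it is judged:
By the outcome, as a careful person would: the job done as asked, in the order asked, and still so for the second after the job is handed in, with the robot touching nothing.
It also fails if it takes over 61 s, if anything falls off the work surface, if the arm or the gripper's body presses on something with over 40 N, if the wrist force passes 120 N, or if a joint passes its speed limit or range.

## Working session

There is one attempt and no reset: what is moved stays moved. The work goes in short steps, Python scripts to look and compute and a tool call to move; the robot and the scene stay as the last step left them, time stands still between calls to the robot, and variables do not carry over. Pictures are saved under pics/ and viewed, at most 10 in all, crops included, and the job is handed in when it is done.

Besides the shell and the picture viewer there is one more tool, called after "Request:" as a command line: name --pt "numbers of a row" for each row, then --argument value for the rest. arm_command: Moves the arm, as the interface text tells. Its arguments: {"type":"object","properties":{"steps":{"type":"array","items":{"type":"array","items":{"type":"number"}}},"force":{"type":"number"}},"required":["steps"]}

```bash
mkdir -p pics; ls
python3 - <<'E'
from workcell import sense,capture,camera_params
import cv2
s=sense();print({k:s[k] for k in('t','position','eef_rot','opening','contact_force')})
for n in('scene','top'):
    cv2.imwrite(f'pics/{n}0.png',cv2.resize(capture(n)[:,:,::-1],(800,600),interpolation=cv2.INTER_CUBIC))
    p=camera_params(n);print(n,p)
E
```

```text
pics
{'t': 0.0, 'position': array([0.2793145 , 0.58626627, 0.20439175]), 'eef_rot': array([-3.60618692e-04,  2.20553985e-01,  9.75374320e-01, -8.63294141e-04]), 'opening': 1.0042057077640971, 'contact_force': array([-0.59939026, -0.17115313,  0.32904757])}
scene {'camera_matrix': array([[397.38628502,   0.        , 253.72109698],
       [  0.        , 397.38628502, 188.80758413],
       [  0.        ,   0.        ,   1.        ]]), 'R': array([[ 0.28132868, -0.95950461, -0.01432031],
       [-0.8321609 , -0.23650545, -0.50157094],
       [ 0.4778728 ,  0.15302309, -0.86499799]]), 't': array([-0.12639927,  0.59825488,  0.61204366])}
top {'camera_matrix': array([[488.58250094,   0.        , 259.80559892],
       [  0.        , 488.58250094, 185.86163661],
       [  0.        ,   0.        ,   1.        ]]), 'R': array([[ 0.03630775, -0.99933614,  0.00300415],
       [-0.96969591, -0.03595731, -0.24165454],
       [ 0.24160213,  0.00586082, -0.9703577 ]]), 't': array([0.03819754, 0.66222373, 1.05909426])}
```

View pics/scene0.png

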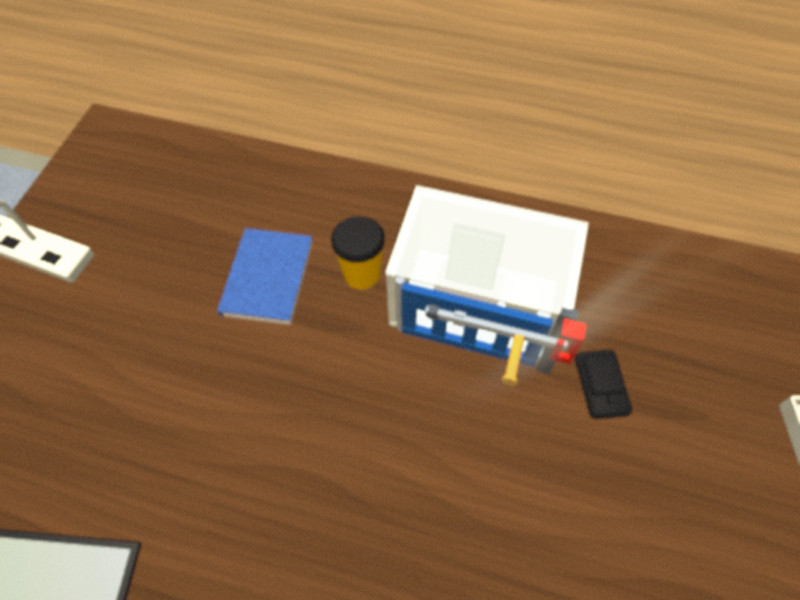

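View pics/top0.png

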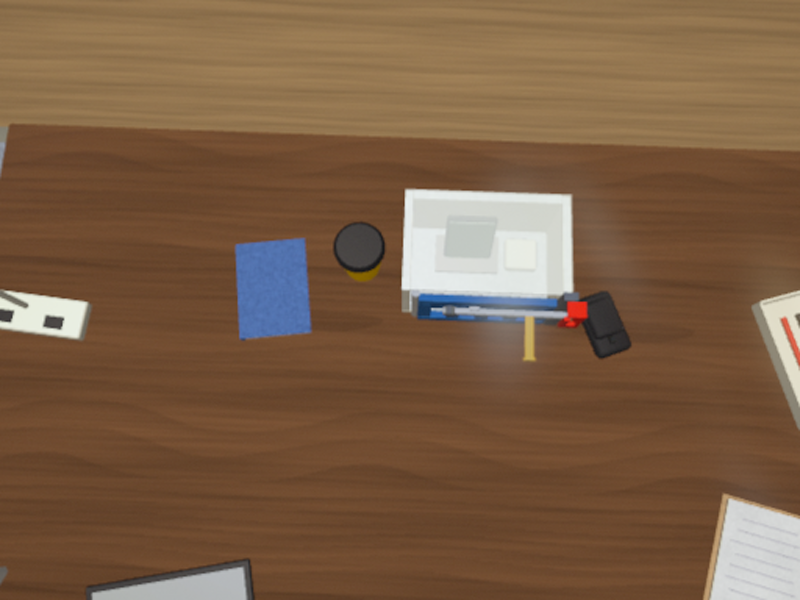

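The pictures show the locker in the top image at (405-572, 190-325). Its gate is along row ~308, the knob runs from (529,315) to (529,360), and the catch is at (577,310). The cup is at (360,248), the mouse at (604,325) and the notebook at (273,288). I'll enlarge the locker in both views.

Run:
```python
from workcell import capture
import cv2
a=capture('top')[:,:,::-1][115:240,250:410]; b=capture('scene')[:,:,::-1][110:250,240:400]
cv2.imwrite('pics/top1.png',cv2.resize(a,None,fx=5,fy=4.8 if 0 else 5,interpolation=cv2.INTER_CUBIC)[:600])
cv2.imwrite('pics/scene1.png',cv2.resize(b,None,fx=4,fy=4,interpolation=cv2.INTER_CUBIC))
```

```text
(no output)
```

View pics/top1.png

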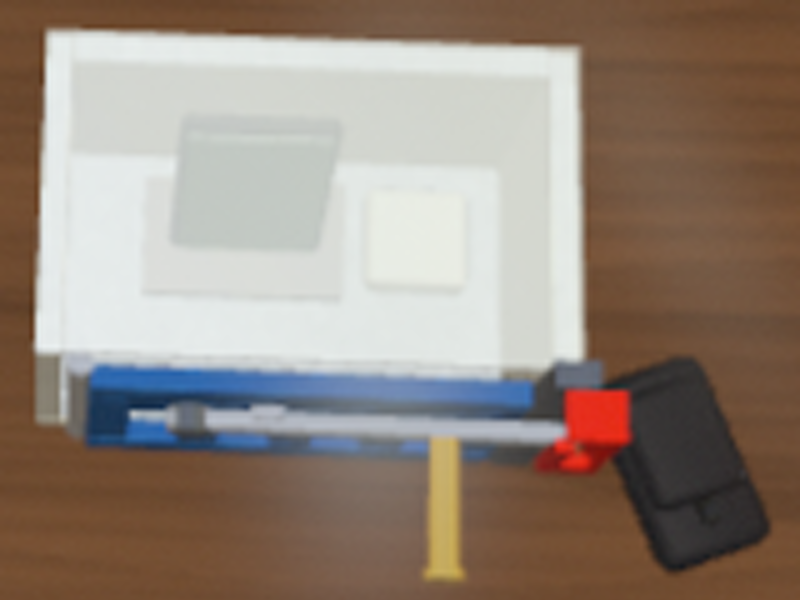

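View pics/scene1.png

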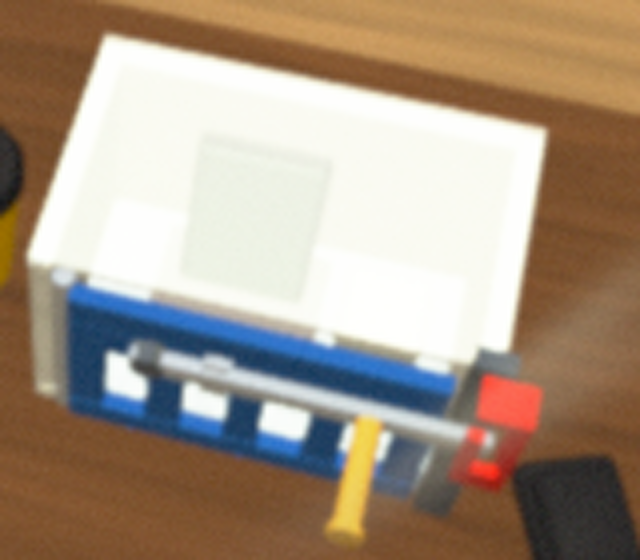

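```bash
cat > h.py <<'E'
import numpy as np
from workcell import camera_params
def ray(n,u,v):
    p=camera_params(n);d=p['R'].T@np.linalg.solve(p['camera_matrix'],[u,v,1.]);return -p['R'].T@p['t'],d
def atz(n,u,v,z):
    c,d=ray(n,u,v);return c+d*(z-c[2])/d[2]
def tri(*rs):
    A=0;b=0
    for c,d in rs:
        P=np.eye(3)-np.outer(d,d)/(d@d);A=A+P;b=b+P@c
    return np.linalg.solve(A,b)
T=lambda u,v:('top',250+(u+.5)/5-.5,115+(v+.5)/5-.5)
S=lambda u,v:('scene',240+(u+.5)/4-.5,110+(v+.5)/4-.5)
E
python3 - <<'E'
from h import *
np.set_printoptions(precision=4,suppress=True)
for n,p in dict(BL=T(46,32),BR=T(581,46),FR=T(588,368),FL=T(35,353),sBL=S(107,36),sBR=S(546,128),sFL=S(30,258)).items(): print(n,atz(*p,.15))
for n,a,b in[('base',T(445,438),S(369,418)),('head',T(444,572),S(344,533)),('pivot',T(187,418),S(148,358))]:
    print(n,tri(ray(*a),ray(*b)),atz(*a,.112),atz(*b,.112))
E
```

```text
BL [0.7943 0.0698 0.15  ]
BR [ 0.7967 -0.1723  0.15  ]
FR [ 0.6467 -0.1729  0.15  ]
FL [0.6445 0.0691 0.15  ]
sBL [0.7938 0.0698 0.15  ]
sBR [ 0.796  -0.1692  0.15  ]
sFL [0.6445 0.0688 0.15  ]
base [ 0.6195 -0.1143  0.119 ] [ 0.6214 -0.1164  0.112 ] [ 0.6229 -0.1138  0.112 ]
head [ 0.5605 -0.1151  0.1091] [ 0.5605 -0.1158  0.112 ] [ 0.5587 -0.1138  0.112 ]
pivot [0.626  0.0005 0.1121] [ 0.6263 -0.      0.112 ] [0.6257 0.0011 0.112 ]
```

```bash
cat >> h.py <<'E'
from scipy.spatial.transform import Rotation as Ro
from workcell import sense
def row(p,heading):  # goal TCP pos, heading (deg) of tool y, tool down -> row
    s=sense();q=s['eef_rot'];R=Ro.from_quat([q[1],q[2],q[3],q[0]])
    a=np.radians(heading);G=Ro.from_matrix(np.c_[[-np.sin(a)*-1,-np.cos(a),0],[np.cos(a),np.sin(a),0],[0,0,-1]])
    return np.round(np.r_[(R.inv()*G).as_rotvec(degrees=True),R.inv().apply(np.array(p)-s['position'])*100],2)
E
sed -i 's/-np.sin(a)\*-1,-np.cos(a)/-np.sin(a),np.cos(a)/;s/\[np.cos(a),np.sin(a),0\],\[0/[np.cos(a),np.sin(a),0],[0/' h.py
python3 -c "
from h import *
print(row([.582,-.115,.2],90.5))"
```

```text
[-7.000e-02 -3.000e-02 -2.598e+01 -5.749e+01 -5.030e+01  5.300e-01]
```

The manual's scale: shifts go in shares of 60 cm and turns go in shares of 120 degrees. Converting my numbers, -57.5 cm / 60 = -0.9583, -50.3 cm / 60 = -0.8383, -26 degrees / 120 = -0.2167.

Request:
arm_command --pt "0 0 -0.2167 -0.9583 -0.8383 0.0083 0.6" --pt "0 0 -0.2167 -0.9583 -0.8383 0.0083 0.6" --pt "0 0 -0.2167 -0.9583 -0.8383 0.0083 0.6" --pt "0 0 -0.2167 -0.9583 -0.8383 0.0083 0.6" --pt "0 0 -0.2167 -0.9583 -0.8383 0.0083 0.6" --pt "0 0 -0.2167 -0.9583 -0.8383 0.0083 0.6" --pt "0 0 -0.2167 -0.9583 -0.8383 0.0083 0.6" --pt "0 0 -0.2167 -0.9583 -0.8383 0.0083 0.6" --pt "0 0 -0.2167 -0.9583 -0.8383 0.0083 0.6" --pt "0 0 -0.2167 -0.9583 -0.8383 0.0083 0.6" --pt "0 0 -0.2167 -0.9583 -0.8383 0.0083 0.6" --pt "0 0 -0.2167 -0.9583 -0.8383 0.0083 0.6" --pt "0 0 -0.2167 -0.9583 -0.8383 0.0083 0.6" --pt "0 0 -0.2167 -0.9583 -0.8383 0.0083 0.6" --pt "0 0 -0.2167 -0.9583 -0.8383 0.0083 0.6" --pt "0 0 -0.2167 -0.9583 -0.8383 0.0083 0.6" --pt "0 0 -0.2167 -0.9583 -0.8383 0.0083 0.6" --pt "0 0 -0.2167 -0.9583 -0.8383 0.0083 0.6" --pt "0 0 -0.2167 -0.9583 -0.8383 0.0083 0.6" --pt "0 0 -0.2167 -0.9583 -0.8383 0.0083 0.6" --force 15

```text
t: 1.87
position: [0.5829, -0.1179, 0.2001]
eef_rot: [-0.0, -0.002, 1.0, -0.0]
contact_force: [0.3, -0.6, 0.3]
opening: 0.6
grasp_force: 0.0
```

Run:
```python
from h import *
from workcell import capture
import cv2
s=sense();print(s['t'],s['position'],s['contact_force'],s['opening'],s['joint_pos'])
print(row([.582,-.115,.093],90.5))
cv2.imwrite('pics/w1.png',cv2.resize(capture('wrist')[:,:,::-1],(800,600),interpolation=cv2.INTER_CUBIC))
```

```text
1.8667 [ 0.58294481 -0.11792815  0.20007718] [ 0.29743744 -0.64955407  0.33875038] 0.5998300991977302 [-3.89898701e-01  1.22560333e-01  1.70792894e+00 -3.80959959e-04
  1.31122220e+00 -1.96533863e+00]
[-2.000e-02 -1.000e-02 -2.300e-01  9.000e-02  3.000e-01  1.071e+01]
```

View pics/w1.png

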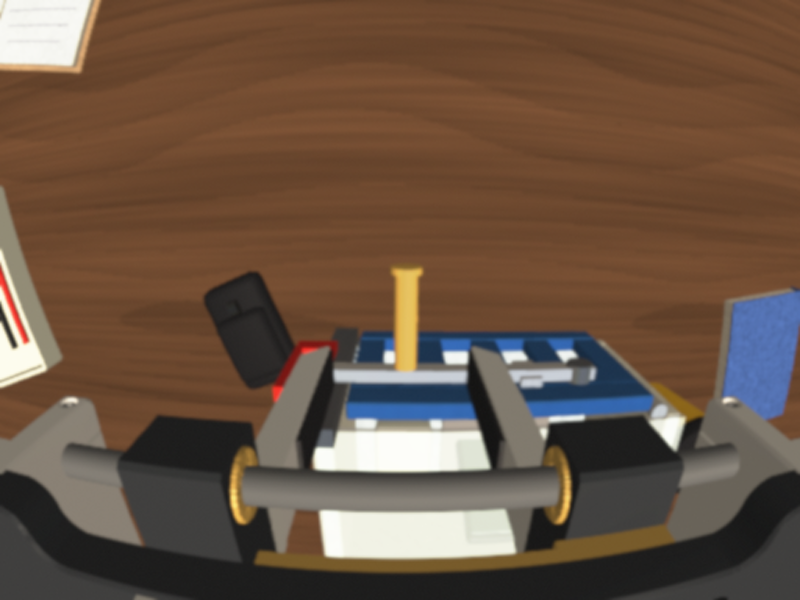

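The wrist view shows the stem (406, 270-370) lying between the finger tips (about 320 and 485), so the aim is good. Next I descend and pinch.

To row units: 10.7 cm / 60 = 0.1783, 9 cm / 60 = 0.15.

Request:
arm_command --pt "0 0 0 0.0017 0.0033 0.0667 0.6" --pt "0 0 0 0.0017 0.0033 0.1167 0.6" --pt "0 0 0 0.0017 0.0033 0.15 0.6" --pt "0 0 0 0.0017 0.0033 0.1783 0.5" --pt "0 0 0 0.0017 0.0033 0.1783 0.3" --pt "0 0 0 0.0017 0.0033 0.1783 0.3" --pt "0 0 0 0.0017 0.0033 0.1783 0.3" --pt "0 0 0 0.0017 0.0033 0.1783 0.3" --force 15

```text
t: 2.58
position: [0.5824, -0.1125, 0.0954]
eef_rot: [0.001, -0.005, 1.0, -0.001]
contact_force: [0.3, -0.7, -0.3]
opening: 0.31
grasp_force: 0.0
```

Request:
arm_command --pt "0 0 0 0 0 0 0.05" --pt "0 0 0 0 0 0 0.05" --pt "0 0 0 0 0 0 0.05" --pt "0 0 0 0 0 0 0.05" --pt "0 0 0 0 0 0 0.05" --pt "0 0 0 0 0 0 0.05" --force 10

```text
t: 3.08
position: [0.5817, -0.1144, 0.0946]
eef_rot: [0.0, -0.004, 1.0, -0.002]
contact_force: [-1.0, -4.7, 3.0]
opening: 0.149
grasp_force: 10.0
```

To row units: 0.3 cm / 60 = 0.005, 0.2 cm / 60 = 0.0033.

Request:
arm_command --pt "0 0 0 0.0033 -0.0017 0 0.05" --pt "0 0 0 0.005 -0.0017 0 0.05" --pt "0 0 0 0.005 -0.0017 0 0.05" --force 15

```text
t: 3.33
position: [0.5796, -0.1137, 0.0946]
eef_rot: [0.002, -0.004, 1.0, -0.0]
contact_force: [4.6, 1.3, 3.5]
opening: 0.145
grasp_force: 15.1
```

To row units: 0.1 cm / 60 = 0.0017.

Request:
arm_command --pt "0 0 0 0.0017 0 0 0.05" --pt "0 0 0 0.0017 0 0 0.05" --pt "0 0 0 0.0017 0 0 0.05"

```text
t: 3.58
position: [0.5796, -0.1136, 0.0946]
eef_rot: [0.003, -0.004, 1.0, -0.0]
contact_force: [7.8, 1.1, 0.6]
opening: 0.145
grasp_force: 15.1
```

To row units: -0.3 cm / 60 = -0.005, -0.15 cm / 60 = -0.0025.

Request:
arm_command --pt "0 0 0 -0.0025 0 0 0.05" --pt "0 0 0 -0.0025 0 -0.0025 0.05" --pt "0 0 0 -0.0025 0 -0.005 0.05" --pt "0 0 0 -0.0025 0 -0.005 0.05"

```text
t: 3.92
position: [0.5794, -0.1136, 0.0957]
eef_rot: [0.001, -0.004, 1.0, -0.0]
contact_force: [7.6, -0.6, -5.0]
opening: 0.143
grasp_force: 15.0
```

To row units: -0.15 cm / 60 = -0.0025, -0.08 cm / 60 = -0.0013.

Request:
arm_command --pt "0 0 0 0 0 -0.0013 0.05" --pt "0 0 0 0 0 -0.0025 0.05" --pt "0 0 0 0 0 -0.0025 0.05"

```text
t: 4.17
position: [0.5793, -0.1136, 0.0967]
eef_rot: [0.001, -0.004, 1.0, 0.0]
contact_force: [9.0, -0.3, -6.3]
opening: 0.143
grasp_force: 15.0
```

To row units: -0.2 cm / 60 = -0.0033.

Request:
arm_command --pt "0 0 0 -0.0033 0 0 0.05" --pt "0 0 0 -0.0033 0 0 0.05" --pt "0 0 0 -0.0033 0 0 0.05" --pt "0 0 0 -0.0033 0 0 0.05"

```text
t: 4.5
position: [0.5797, -0.1137, 0.0971]
eef_rot: [-0.001, -0.005, 1.0, 0.0]
contact_force: [-0.6, -1.6, -1.8]
opening: 0.142
grasp_force: 15.0
```

Request:
arm_command --pt "0 0 0 0 0 0 0.05" --pt "0 0 0 0 0 0 0.05" --pt "0 0 0 0 0 0 0.05" --pt "0 0 0 0 0 0 0.05"

```text
t: 4.83
position: [0.5805, -0.114, 0.0979]
eef_rot: [-0.0, -0.005, 1.0, -0.0]
contact_force: [-1.2, -2.5, -2.2]
opening: 0.145
grasp_force: 15.0
```

To row units: 0.4 cm / 60 = 0.0067, -0.15 cm / 60 = -0.0025.

Request:
arm_command --pt "0 0 0 0 0 -0.0025 0.05" --pt "0 0 0 0 0 -0.0025 0.05" --pt "0 0 0 0.0067 0 -0.0025 0.05" --pt "0 0 0 0.0067 0 -0.0025 0.05" --pt "0 0 0 0.0067 0 -0.0025 0.05"

```text
t: 5.25
position: [0.5792, -0.1135, 0.1003]
eef_rot: [0.004, -0.004, 1.0, 0.0]
contact_force: [6.7, 0.1, -6.9]
opening: 0.148
grasp_force: 15.0
```

To row units: -0.4 cm / 60 = -0.0067, -0.2 cm / 60 = -0.0033.

Request:
arm_command --pt "0 0 0 -0.0067 0 0 0.05" --pt "0 0 0 -0.0067 0 -0.0033 0.05" --pt "0 0 0 -0.0067 0 -0.0033 0.05" --pt "0 0 0 0 0 -0.0033 0.05" --pt "0 0 0 0 0 -0.0033 0.05" --pt "0 0 0 0 0 -0.0033 0.05"

```text
t: 5.75
position: [0.5788, -0.1134, 0.1021]
eef_rot: [0.003, -0.004, 1.0, 0.0]
contact_force: [7.4, -1.1, -5.2]
opening: 0.141
grasp_force: 15.0
```

To row units: -0.4 cm / 60 = -0.0067, -0.2 cm / 60 = -0.0033.

Request:
arm_command --pt "0 0 0 -0.0067 0 0 0.05" --pt "0 0 0 -0.0067 0 -0.0033 0.05" --pt "0 0 0 -0.0067 0 -0.0033 0.05" --pt "0 0 0 -0.0067 0 -0.0033 0.05"

```text
t: 6.08
position: [0.5805, -0.1139, 0.1034]
eef_rot: [-0.0, -0.005, 1.0, -0.0]
contact_force: [-0.5, -4.2, -1.8]
opening: 0.145
grasp_force: 14.9
```

To row units: 0.3 cm / 60 = 0.005.

Request:
arm_command --pt "0 0 0 0.005 0 0 0.05" --pt "0 0 0 0.005 0 0 0.05" --pt "0 0 0 0.005 0 0 0.05"

```text
t: 6.33
position: [0.5788, -0.1133, 0.1036]
eef_rot: [0.002, -0.004, 1.0, 0.0]
contact_force: [4.8, -0.4, -4.2]
opening: 0.146
grasp_force: 14.9
```

To row units: -0.3 cm / 60 = -0.005, -0.2 cm / 60 = -0.0033.

Request:
arm_command --pt "0 0 0 -0.005 0 0 0.05" --pt "0 0 0 -0.005 0.0003 -0.0033 0.05" --pt "0 0 0 -0.005 0.0003 -0.0033 0.05" --pt "0 0 0 -0.005 0.0003 -0.0033 0.05"

```text
t: 6.67
position: [0.5805, -0.1137, 0.1055]
eef_rot: [-0.0, -0.004, 1.0, -0.0]
contact_force: [-1.5, -4.3, -1.6]
opening: 0.143
grasp_force: 15.0
```

To row units: 0.3 cm / 60 = 0.005.

Request:
arm_command --pt "0 0 0 0.005 0 0 0.05" --pt "0 0 0 0.005 0 0 0.05" --pt "0 0 0 0.005 0 0 0.05"

```text
t: 6.92
position: [0.5788, -0.1131, 0.1057]
eef_rot: [0.002, -0.004, 1.0, 0.0]
contact_force: [5.0, -0.4, -4.1]
opening: 0.145
grasp_force: 14.9
```

To row units: -0.3 cm / 60 = -0.005, 0.03 cm / 60 = 0.0005.

Request:
arm_command --pt "0 0 0 -0.005 0 0 0.05" --pt "0 0 0 -0.005 0.0005 -0.0033 0.05" --pt "0 0 0 -0.005 0.0005 -0.0033 0.05" --pt "0 0 0 -0.005 0.0005 -0.0033 0.05"

```text
t: 7.25
position: [0.5805, -0.1136, 0.1076]
eef_rot: [-0.0, -0.005, 1.0, -0.0]
contact_force: [-2.1, -4.5, -1.6]
opening: 0.141
grasp_force: 15.0
```

To row units: 0.3 cm / 60 = 0.005.

Request:
arm_command --pt "0 0 0 0.005 0 0 0.05" --pt "0 0 0 0.005 0 0 0.05" --pt "0 0 0 0.005 0 0 0.05"

```text
t: 7.5
position: [0.5788, -0.1129, 0.1077]
eef_rot: [0.002, -0.004, 1.0, 0.0]
contact_force: [5.1, -1.1, -3.2]
opening: 0.14
grasp_force: 14.9
```

To row units: -0.3 cm / 60 = -0.005, -0.2 cm / 60 = -0.0033.

Request:
arm_command --pt "0 0 0 -0.005 0 0 0.05" --pt "0 0 0 -0.005 0.0005 -0.0033 0.05" --pt "0 0 0 -0.005 0.0005 -0.0033 0.05" --pt "0 0 0 -0.005 0.0005 -0.0033 0.05"

```text
t: 7.83
position: [0.5804, -0.1133, 0.1095]
eef_rot: [-0.0, -0.005, 1.0, -0.0]
contact_force: [-1.9, -4.7, -1.5]
opening: 0.143
grasp_force: 15.0
```

To row units: 0.3 cm / 60 = 0.005.

Request:
arm_command --pt "0 0 0 0.005 0 0 0.05" --pt "0 0 0 0.005 0 0 0.05" --pt "0 0 0 0.005 0 0 0.05"

```text
t: 8.08
position: [0.5788, -0.1127, 0.1097]
eef_rot: [0.002, -0.004, 1.0, 0.0]
contact_force: [4.6, -1.7, -3.9]
opening: 0.141
grasp_force: 14.9
```

To row units: -0.3 cm / 60 = -0.005, -0.2 cm / 60 = -0.0033.

Request:
arm_command --pt "0 0 0 -0.005 0 0 0.05" --pt "0 0 0 -0.005 0 -0.0033 0.05" --pt "0 0 0 -0.005 0 -0.0033 0.05" --pt "0 0 0 -0.005 0 -0.0033 0.05"

```text
t: 8.42
position: [0.5805, -0.1131, 0.1115]
eef_rot: [-0.0, -0.005, 1.0, -0.0]
contact_force: [-1.4, -4.8, -1.2]
opening: 0.143
grasp_force: 15.0
```

To row units: 0.3 cm / 60 = 0.005.

Request:
arm_command --pt "0 0 0 0.005 0 0 0.05" --pt "0 0 0 0.005 0 0 0.05" --pt "0 0 0 0.005 0 0 0.05"

```text
t: 8.67
position: [0.5788, -0.1125, 0.1117]
eef_rot: [0.002, -0.004, 1.0, 0.0]
contact_force: [4.8, -1.6, -3.3]
opening: 0.142
grasp_force: 14.9
```

To row units: -0.3 cm / 60 = -0.005, -0.2 cm / 60 = -0.0033.

Request:
arm_command --pt "0 0 0 -0.005 0 0 0.05" --pt "0 0 0 -0.005 0.0005 -0.0033 0.05" --pt "0 0 0 -0.005 0.0005 -0.0033 0.05" --pt "0 0 0 -0.005 0.0005 -0.0033 0.05"

```text
t: 9.0
position: [0.5805, -0.1128, 0.1135]
eef_rot: [-0.0, -0.005, 1.0, -0.0]
contact_force: [-1.7, -4.6, -1.5]
opening: 0.143
grasp_force: 15.0
```

To row units: 0.3 cm / 60 = 0.005.

Request:
arm_command --pt "0 0 0 0.005 0 0 0.05" --pt "0 0 0 0.005 0 0 0.05" --pt "0 0 0 0.005 0 0 0.05"

```text
t: 9.25
position: [0.5788, -0.1122, 0.1137]
eef_rot: [0.002, -0.004, 1.0, 0.0]
contact_force: [4.3, -2.0, -4.6]
opening: 0.141
grasp_force: 14.9
```

To row units: -0.3 cm / 60 = -0.005, -0.2 cm / 60 = -0.0033.

Request:
arm_command --pt "0 0 0 -0.005 0 0 0.05" --pt "0 0 0 -0.005 0.0005 -0.0033 0.05" --pt "0 0 0 -0.005 0.0005 -0.0033 0.05" --pt "0 0 0 -0.005 0.0005 -0.0033 0.05"

```text
t: 9.58
position: [0.5805, -0.1125, 0.1155]
eef_rot: [-0.0, -0.005, 1.0, -0.0]
contact_force: [-1.0, -4.0, -1.5]
opening: 0.144
grasp_force: 15.0
```

To row units: 0.3 cm / 60 = 0.005.

Request:
arm_command --pt "0 0 0 0.005 0 0 0.05" --pt "0 0 0 0.005 0 0 0.05" --pt "0 0 0 0.005 0 0 0.05"

```text
t: 9.83
position: [0.5788, -0.1119, 0.1157]
eef_rot: [0.002, -0.004, 1.0, 0.0]
contact_force: [4.8, -1.2, -4.5]
opening: 0.146
grasp_force: 14.9
```

To row units: -0.3 cm / 60 = -0.005, -0.2 cm / 60 = -0.0033.

Request:
arm_command --pt "0 0 0 -0.005 0 0 0.05" --pt "0 0 0 -0.005 0.0007 -0.0033 0.05" --pt "0 0 0 -0.005 0.0007 -0.0033 0.05" --pt "0 0 0 -0.005 0.0007 -0.0033 0.05"

```text
t: 10.17
position: [0.5805, -0.1121, 0.1175]
eef_rot: [-0.0, -0.005, 1.0, -0.0]
contact_force: [-1.8, -3.7, -0.8]
opening: 0.144
grasp_force: 15.0
```

To row units: 0.3 cm / 60 = 0.005.

Request:
arm_command --pt "0 0 0 0.005 0 0 0.05" --pt "0 0 0 0.005 0 0 0.05" --pt "0 0 0 0.005 0 0 0.05"

```text
t: 10.42
position: [0.5786, -0.1115, 0.1177]
eef_rot: [0.001, -0.004, 1.0, 0.0]
contact_force: [5.9, -0.0, -4.6]
opening: 0.146
grasp_force: 15.0
```

To row units: -0.3 cm / 60 = -0.005, -0.2 cm / 60 = -0.0033.

Request:
arm_command --pt "0 0 0 -0.005 0 0 0.05" --pt "0 0 0 -0.005 0.0007 -0.0033 0.05" --pt "0 0 0 -0.005 0.0007 -0.0033 0.05" --pt "0 0 0 -0.005 0.0007 -0.0033 0.05"

```text
t: 10.75
position: [0.5803, -0.1117, 0.1194]
eef_rot: [-0.001, -0.005, 1.0, -0.0]
contact_force: [-0.5, -4.4, -1.1]
opening: 0.144
grasp_force: 15.0
```

To row units: 0.3 cm / 60 = 0.005.

Request:
arm_command --pt "0 0 0 0.005 0 0 0.05" --pt "0 0 0 0.005 0 0 0.05" --pt "0 0 0 0.005 0 0 0.05"

```text
t: 11.0
position: [0.5776, -0.1107, 0.1192]
eef_rot: [-0.0, -0.004, 1.0, 0.001]
contact_force: [1.2, 1.6, -2.2]
opening: 0.146
grasp_force: 15.1
```

Run:
```python
from workcell import capture
import cv2
a=capture('scene')[:,:,::-1][180:250,290:390]
b=capture('wrist')[:,:,::-1][190:310,130:290]
import numpy as np
a=cv2.resize(a,(400,280),interpolation=cv2.INTER_CUBIC);b=cv2.resize(b,(400,300),interpolation=cv2.INTER_CUBIC)
cv2.imwrite('pics/c.png',np.vstack([a,b]))
```

```text
(no output)
```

View pics/c.png

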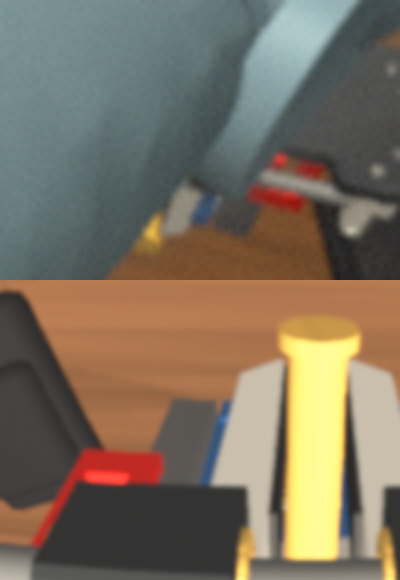

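The last probe let go: the pull force fell from 5 N to 1 N and the knob came 1 mm further out. The wrist view shows the knob centred between the fingers. I'll lift 0.7 mm for clearance and work out the arc about the hinge.

```bash
cat > arc.py <<'E'
from h import *
import sys
H=np.array([.646,.0505])
s=sense();q=s['eef_rot'];R=Ro.from_quat([q[1],q[2],q[3],q[0]])
r=np.append(s['position'][:2]-H,0)
print(s['position'],s['contact_force'],'rad',np.hypot(*r[:2]))
for d in map(float,sys.argv[1:]):
    p=Ro.from_euler('z',-d,degrees=True).apply(r)-r
    print([0,0,d]+list(np.round(R.inv().apply(p)*100,2)))
E
python3 arc.py 1 2 3 4 6 8 11 14 18 22 26 30 35 40
```

```text
[ 0.57769567 -0.11077884  0.11923308] [ 1.06624029  1.87779266 -3.13366648] rad 0.17514664653147305
[0, 0, 1.0, np.float64(0.28), np.float64(0.12), np.float64(0.0)]
[0, 0, 2.0, np.float64(0.56), np.float64(0.25), np.float64(0.0)]
[0, 0, 3.0, np.float64(0.83), np.float64(0.39), np.float64(0.0)]
[0, 0, 4.0, np.float64(1.1), np.float64(0.53), np.float64(0.0)]
[0, 0, 6.0, np.float64(1.64), np.float64(0.82), np.float64(0.0)]
[0, 0, 8.0, np.float64(2.17), np.float64(1.13), np.float64(0.0)]
[0, 0, 11.0, np.float64(2.94), np.float64(1.63), np.float64(0.0)]
[0, 0, 14.0, np.float64(3.68), np.float64(2.16), np.float64(0.0)]
[0, 0, 18.0, np.float64(4.62), np.float64(2.94), np.float64(0.0)]
[0, 0, 22.0, np.float64(5.51), np.float64(3.78), np.float64(0.01)]
[0, 0, 26.0, np.float64(6.34), np.float64(4.68), np.float64(0.01)]
[0, 0, 30.0, np.float64(7.1), np.float64(5.64), np.float64(0.01)]
[0, 0, 35.0, np.float64(7.95), np.float64(6.91), np.float64(0.01)]
[0, 0, 40.0, np.float64(8.7), np.float64(8.24), np.float64(0.01)]
```

To row units: 0.56 cm / 60 = 0.0093, -0.07 cm / 60 = -0.0012, 2 degrees / 120 = 0.0167.

Request:
arm_command --pt "0 0 0 0 0 -0.0012 0.05" --pt "0 0 0 0 0 -0.0012 0.05" --pt "0 0 0.0083 0.0047 0.002 -0.0012 0.05" --pt "0 0 0.0167 0.0093 0.0042 -0.0012 0.05" --pt "0 0 0.0167 0.0093 0.0042 -0.0012 0.05"

```text
t: 11.52
position: [0.5721, -0.1082, 0.1201]
eef_rot: [0.0, 0.013, 1.0, 0.001]
contact_force: [2.5, 5.0, -2.2]
opening: 0.144
grasp_force: 15.0
```

```bash
python3 arc.py 2 4 7 10 14 18 22 26 30 34 38 42 46 50 54
```

```text
[ 0.57209735 -0.1081731   0.12008372] [ 2.45267684  4.98756494 -2.18944711] rad 0.1750392942756781
[0, 0, 2.0, np.float64(0.56), np.float64(0.25), np.float64(0.0)]
[0, 0, 4.0, np.float64(1.1), np.float64(0.53), np.float64(0.0)]
[0, 0, 7.0, np.float64(1.9), np.float64(0.97), np.float64(0.0)]
[0, 0, 10.0, np.float64(2.68), np.float64(1.45), np.float64(0.0)]
[0, 0, 14.0, np.float64(3.68), np.float64(2.16), np.float64(0.0)]
[0, 0, 18.0, np.float64(4.62), np.float64(2.94), np.float64(0.0)]
[0, 0, 22.0, np.float64(5.51), np.float64(3.78), np.float64(0.0)]
[0, 0, 26.0, np.float64(6.33), np.float64(4.68), np.float64(0.01)]
[0, 0, 30.0, np.float64(7.09), np.float64(5.64), np.float64(0.01)]
[0, 0, 34.0, np.float64(7.79), np.float64(6.64), np.float64(0.01)]
[0, 0, 38.0, np.float64(8.41), np.float64(7.7), np.float64(0.01)]
[0, 0, 42.0, np.float64(8.95), np.float64(8.79), np.float64(0.01)]
[0, 0, 46.0, np.float64(9.42), np.float64(9.92), np.float64(0.01)]
[0, 0, 50.0, np.float64(9.81), np.float64(11.08), np.float64(0.01)]
[0, 0, 54.0, np.float64(10.12), np.float64(12.26), np.float64(0.02)]
```

To row units: 6.33 cm / 60 = 0.1055, 5.51 cm / 60 = 0.0918, 26 degrees / 120 = 0.2167.

Request:
arm_command --pt "0 0 0.0167 0.0093 0.005 0 0.05" --pt "0 0 0.0333 0.0183 0.01 0 0.05" --pt "0 0 0.0583 0.0317 0.0175 0 0.05" --pt "0 0 0.0833 0.0447 0.0258 0 0.05" --pt "0 0 0.1167 0.0613 0.0375 0 0.05" --pt "0 0 0.15 0.077 0.05 0 0.05" --pt "0 0 0.1833 0.0918 0.0642 0 0.05" --pt "0 0 0.2167 0.1055 0.0792 0 0.05" --pt "0 0 0.2167 0.1055 0.0792 0 0.05" --pt "0 0 0.2167 0.1055 0.0792 0 0.05"

```text
t: 12.35
position: [0.5106, -0.06, 0.1206]
eef_rot: [0.001, 0.237, 0.972, -0.0]
contact_force: [3.8, 1.8, -2.4]
opening: 0.144
grasp_force: 15.0
```

```bash
python3 arc.py 3 6 10 14 18 22 26 30 34 38 42 46 50 54 58
```

```text
[ 0.51062362 -0.05995645  0.12062724] [ 3.77653147  1.81332329 -2.41069123] rad 0.17472089585654496
[0, 0, 3.0, np.float64(0.83), np.float64(0.39), np.float64(-0.0)]
[0, 0, 6.0, np.float64(1.64), np.float64(0.81), np.float64(-0.0)]
[0, 0, 10.0, np.float64(2.68), np.float64(1.45), np.float64(-0.0)]
[0, 0, 14.0, np.float64(3.67), np.float64(2.16), np.float64(-0.01)]
[0, 0, 18.0, np.float64(4.62), np.float64(2.93), np.float64(-0.01)]
[0, 0, 22.0, np.float64(5.5), np.float64(3.77), np.float64(-0.01)]
[0, 0, 26.0, np.float64(6.33), np.float64(4.67), np.float64(-0.01)]
[0, 0, 30.0, np.float64(7.09), np.float64(5.62), np.float64(-0.01)]
[0, 0, 34.0, np.float64(7.78), np.float64(6.62), np.float64(-0.01)]
[0, 0, 38.0, np.float64(8.4), np.float64(7.67), np.float64(-0.01)]
[0, 0, 42.0, np.float64(8.95), np.float64(8.76), np.float64(-0.01)]
[0, 0, 46.0, np.float64(9.42), np.float64(9.89), np.float64(-0.01)]
[0, 0, 50.0, np.float64(9.8), np.float64(11.04), np.float64(-0.01)]
[0, 0, 54.0, np.float64(10.11), np.float64(12.22), np.float64(-0.01)]
[0, 0, 58.0, np.float64(10.34), np.float64(13.42), np.float64(-0.02)]
```

To row units: 7.78 cm / 60 = 0.1297, 6.62 cm / 60 = 0.1103, 34 degrees / 120 = 0.2833.

Request:
arm_command --pt "0 0 0.025 0.0138 0.0065 0 0.05" --pt "0 0 0.05 0.0273 0.0135 0 0.05" --pt "0 0 0.0833 0.0447 0.0242 0 0.05" --pt "0 0 0.1167 0.0612 0.036 0 0.05" --pt "0 0 0.15 0.077 0.0488 0 0.05" --pt "0 0 0.1833 0.0917 0.0628 0 0.05" --pt "0 0 0.2167 0.1055 0.0778 0 0.05" --pt "0 0 0.25 0.1182 0.0937 0 0.05" --pt "0 0 0.2833 0.1297 0.1103 0 0.05" --pt "0 0 0.2833 0.1297 0.1103 0 0.05" --pt "0 0 0.2833 0.1297 0.1103 0 0.05"

```text
t: 13.27
position: [0.4723, 0.034, 0.1206]
eef_rot: [0.001, 0.51, 0.86, -0.0]
contact_force: [1.7, 0.3, -2.0]
opening: 0.144
grasp_force: 15.0
```

```bash
python3 arc.py 3 6 10 14 18 22 26 28 30 31 32
```

```text
[0.47230983 0.03399886 0.12059247] [ 1.70217585  0.31392221 -2.02262083] rad 0.1744722419031508
[0, 0, 3.0, np.float64(0.83), np.float64(0.38), np.float64(-0.0)]
[0, 0, 6.0, np.float64(1.64), np.float64(0.81), np.float64(-0.0)]
[0, 0, 10.0, np.float64(2.68), np.float64(1.44), np.float64(-0.0)]
[0, 0, 14.0, np.float64(3.67), np.float64(2.14), np.float64(-0.01)]
[0, 0, 18.0, np.float64(4.62), np.float64(2.91), np.float64(-0.01)]
[0, 0, 22.0, np.float64(5.5), np.float64(3.75), np.float64(-0.01)]
[0, 0, 26.0, np.float64(6.33), np.float64(4.64), np.float64(-0.01)]
[0, 0, 28.0, np.float64(6.72), np.float64(5.11), np.float64(-0.01)]
[0, 0, 30.0, np.float64(7.09), np.float64(5.59), np.float64(-0.01)]
[0, 0, 31.0, np.float64(7.27), np.float64(5.84), np.float64(-0.01)]
[0, 0, 32.0, np.float64(7.45), np.float64(6.09), np.float64(-0.01)]
```

To row units: 7.27 cm / 60 = 0.1212, 7.09 cm / 60 = 0.1182, 31 degrees / 120 = 0.2583.

Request:
arm_command --pt "0 0 0.025 0.0138 0.0063 0 0.05" --pt "0 0 0.05 0.0273 0.0135 0 0.05" --pt "0 0 0.0833 0.0447 0.024 0 0.05" --pt "0 0 0.1167 0.0612 0.0357 0 0.05" --pt "0 0 0.15 0.077 0.0485 0 0.05" --pt "0 0 0.1833 0.0917 0.0625 0 0.05" --pt "0 0 0.2167 0.1055 0.0773 0 0.05" --pt "0 0 0.2333 0.112 0.0852 0 0.05" --pt "0 0 0.25 0.1182 0.0932 0 0.05" --pt "0 0 0.2583 0.1212 0.0973 0 0.05" --pt "0 0 0.2583 0.1212 0.0973 0 0.05" --pt "0 0 0.2583 0.1212 0.0973 0 0.05"

```text
t: 14.27
position: [0.4886, 0.1257, 0.1201]
eef_rot: [0.0, 0.722, 0.692, -0.0]
contact_force: [1.4, -0.6, -1.7]
opening: 0.14
grasp_force: 15.0
```

To row units: 2.5 cm / 60 = 0.0417, -0.28 cm / 60 = -0.0047.

Request:
arm_command --pt "0 0 0 0 -0.0013 0.0083 0.05" --pt "0 0 0 0 -0.0025 0.0167 0.05" --pt "0 0 0 0 -0.0035 0.025 0.05" --pt "0 0 0 0 -0.0042 0.0333 0.05" --pt "0 0 0 0 -0.0045 0.0383 0.05" --pt "0 0 0 0 -0.0047 0.0417 0.05" --pt "0 0 0 0 -0.0047 0.0417 0.05" --pt "0 0 0 0 -0.0047 0.0417 0.05" --pt "0 0 0 0 -0.0047 0.0417 0.05"

```text
t: 15.02
position: [0.4862, 0.1263, 0.0955]
eef_rot: [0.001, 0.722, 0.692, 0.0]
contact_force: [4.3, -3.0, -0.4]
opening: 0.139
grasp_force: 15.0
```

To row units: 0.1 cm / 60 = 0.0017, 0.05 cm / 60 = 0.0008.

Request:
arm_command --pt "0 0 0 0 0.0017 0.0008 0.05" --pt "0 0 0 0 0.0017 0.0008 0.05" --pt "0 0 0 0 0.0017 0.0008 0.2" --pt "0 0 0 0 0.0017 0.0008 0.3" --pt "0 0 0 0 0.0017 0.0008 0.45" --pt "0 0 0 0 0.0017 0.0008 0.45" --pt "0 0 0 0 0.0017 0.0008 0.45" --pt "0 0 0 0 0.0017 0.0008 0.45"

```text
t: 15.68
position: [0.4862, 0.1266, 0.0944]
eef_rot: [-0.0, 0.722, 0.692, -0.0]
contact_force: [-0.0, 0.4, -0.1]
opening: 0.447
grasp_force: 0.0
```

Request:
arm_command --pt "0 0 0 0 0 -0.0167 0.45" --pt "0 0 0 0 0 -0.05 0.45" --pt "0 0 0 0 0 -0.0833 0.45" --pt "0 0 0 0 0 -0.1333 0.45" --pt "0 0 0 0 0 -0.1833 0.45" --pt "0 0 0 0 0 -0.2333 0.45" --pt "0 0 0 0 0 -0.2833 0.45" --pt "0 0 0 0.3333 0 -0.2833 0.45" --pt "0 0 0 0.3333 0 -0.2833 0.45" --pt "0 0 0 0.3333 0 -0.2833 0.45" --pt "0 0 0 0.3333 0 -0.2833 0.45" --pt "0 0 0 0.3333 0 -0.2833 0.45" --pt "0 0 0 0.3333 0 -0.2833 0.45"

```text
t: 16.77
position: [0.4943, 0.331, 0.2652]
eef_rot: [-0.001, 0.72, 0.694, 0.001]
contact_force: [0.4, 0.1, 0.4]
opening: 0.449
grasp_force: 0.0
```

Run:
```python
from workcell import capture,sense
import cv2
print(sense()['position'],sense()['contact_force'])
cv2.imwrite('pics/scene9.png',cv2.resize(capture('scene')[:,:,::-1][90:270,140:380],(800,600),interpolation=cv2.INTER_CUBIC))
cv2.imwrite('pics/top9.png',cv2.resize(capture('top')[:,:,::-1][100:280,180:420],(800,600),interpolation=cv2.INTER_CUBIC))
```

```text
[0.49432026 0.33100466 0.2652335 ] [0.42403369 0.12743961 0.37568647]
```

View pics/top9.png

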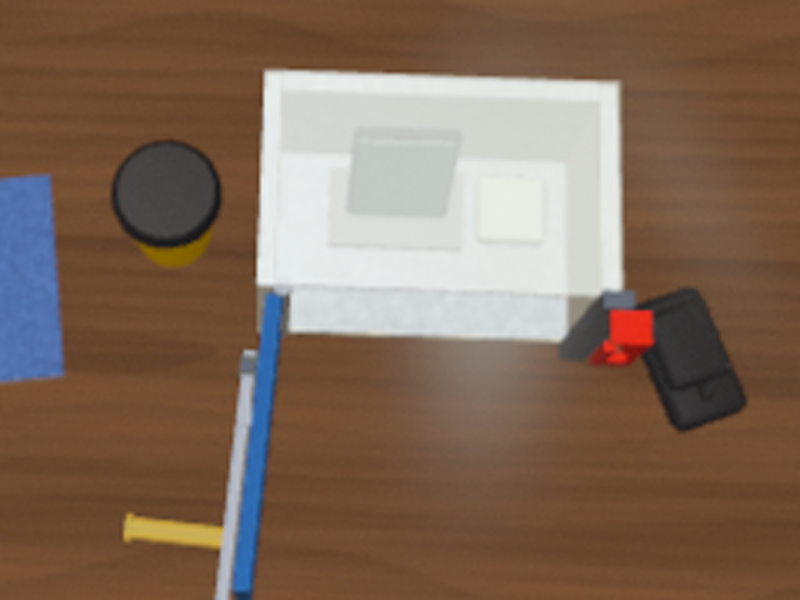

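View pics/scene9.png

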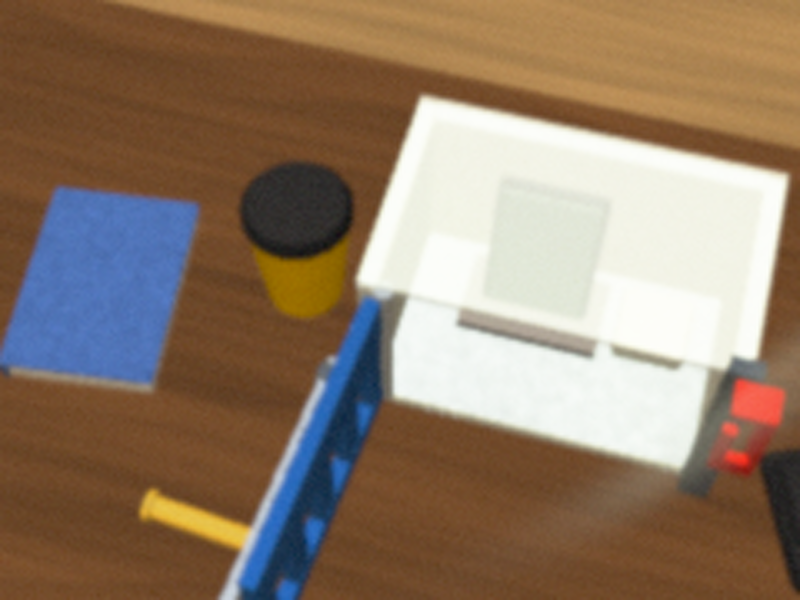

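In both final views the gate stands a little past square, its edge running from (275,295) to (242,590) in the top view. The bar lies level on the gate, and the cup, mouse and notebook look undisturbed. The gripper is clear, so I'll hand in.

```bash
python3 -c "
from workcell import order
print(order.hand_in())"
```

```text
the job is handed in; nothing more can be done
None
```

The gate is open about 94° with the latch bar dropped back level on it. The cup, mouse and notebook look undisturbed, and I handed the job in at about 17 s; no verdict came back.

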